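Shim the rocking disc sander

TASK

The bench disc sander rocks because the foot under its red corner is too short. Push the yellow wedge, nose first, along the bench under that foot until the sander stands level with the foot on the flat part of the wedge, then press down firmly for a moment on the green spot on its work table to check that it no longer rocks, and let go. Only push and press: do not lift the wedge, do not shove the sander about, and leave the other things alone.

Things in the scene. Friction and masses are not known exactly. Their poses are not given: they have to be found in the camera images.
- sander: blue bench disc sander, loose, 220 x 200 x 157 mm, 3.4 to 4.6 kg. Origin: middle of its four feet, level with the undersides of the three good feet. x axis points from the sanding disc to the motor end; z is vertical when it stands level. Feet stand at x = +-90, y = +-80 mm. At the start it leans by about 0.083 rad onto the short foot at (+90, -80) and the opposite foot hangs in the air
- short_foot (a point): lowest point of the short steel foot (round underside, radius 14 mm) under the red corner lug (radius 20 mm): on the bench (z = 0) at the start, 10 mm above it when the sander is level. A wedge pushed in from the sander's -y side lifts it with about 2 to 8 N; past that only feet are under the base
- base_middle (a point): middle of the underside of the sander's base plate, 30 mm above the sander's origin
- press_spot (a point): middle of the green spot, 26 mm across, on the top face of the aluminium work table, 105 mm up, almost above the foot opposite the short one. The work table is level when the machine is; no other part of the sander is higher than 157 mm
- wedge: yellow plastic wedge lying loose, 140 x 60 mm, 0.12 kg. Origin: centre of underside; x axis to the nose. Ramp from x = +70 (2 mm thick) to +10 (10 mm thick), flat top 10 mm thick from x = +10 to -30, heel block 26 mm high from x = -30 to -70 with an upright back face to push on. Starts on the sander's -y side, nose roughly towards the short foot
- screwdriver: screwdriver lying on the bench, to be left alone
- wrench: wrench lying on the bench, to be left alone
- glue: white glue bottle, 130 mm high, to be left alone
- tape: orange tape measure, 65 x 32 x 62 mm, to be left alone
- offcut: wooden offcut, 160 x 45 x 28 mm, to be left alone
- screws: jar with a red lid, 75 mm high, to be left alone
- sandblock: cork sanding block, 110 x 60 x 35 mm, to be left alone
Things that resemble listed ones, but are neither listed nor needed, are in the scene too. Several things have the shape of the wedge; the one meant has the colours described above.

How it is judged:
By the outcome, as a careful person would: the job done as asked, in the order asked, and still so for the second after the job is handed in, with the robot touching nothing.
It also fails if it takes over 61 s, if anything falls off the work surface, if the arm or the gripper's body presses on something with over 40 N, if the wrist force passes 120 N, or if a joint passes its speed limit or range.

ROBOT

A 7-joint arm with a two-finger parallel gripper is mounted at the origin on the work surface. World frame = base frame: x ahead of the robot, y to its left, z up, the work surface at z = 0. Lengths are in m, angles in rad, forces in N, time in s.
With the tool pointing down it reaches from about 0.4 to 0.85 m from the base axis. Payload 4.4 kg.
Tool frame: the origin (TCP) lies midway between the tips of the shut fingers; the grasp point (between the pads) lies 19 mm behind it; y points along the fingers, z is the direction in which the jaws open and shut, and the axes are right-handed (so a half turn about y gives the same grasp; the last joint's range is limited). The gripper opens to 94 mm and grips with 3 to 60 N. Pads are 16 mm wide; open, the fingers measure 119 mm over their backs; the gripper's body (75 mm by 177 mm) begins 78 mm behind the grasp point.
Start: joints at [1.092, 0.628, 0.038, 1.517, -0.027, 0.996, -0.02], TCP at [0.261, -0.595, 0.205] pointing down, gripper open.
Joint ranges: [-3.06, 3.06], [-0.37, 2.12], [-1.25, 1.32], [0.18, 2.47], [-1.1, 4.24], [0.23, 1.98], [-2.94, 2.94]. Speed limits (rad/s): [2.57, 2.57, 3.14, 3.14, 3.14, 3.14, 3.14].

INTERFACE

Orientations are given as a rotation vector (axis times angle).
In Python, from cell import ctrl, snapshot, camera_info, job, finder gives the robot as it stands. The module is installed in compiled form; this text tells all that it offers.
- The arm moves only by the tool apply_moves, never from a script. Its argument "increments" is text: rows parted by semicolons, each of 7 numbers parted by spaces: the shift along the tool's x, y, z in m, then the turn, a rotation vector about the tool's x, y, z in degrees, then the finger opening in m, from 0 to 0.094. A call has 1 to 12 rows; each row shifts and turns the commanded pose from where the row before left it, along the tool's axes as they then stand; what a row does not reach is not made up. A row lasts 1/12 s, in which the tool goes at most 41.7 mm and 7.16 degrees, less where a joint would pass 70% of its speed; a pose out of reach is approached as far as the arm can. A call is refused whole if a number of a shift passes 0.0417 or a number of a turn 7.16, either way. A call with a gripper value outside its range is refused whole. The fingers move at their own pace and stop on an object; "squeeze" is the grip in N (left out, the last holds). Time passes only in rows, so rows that do not move let the fingers close. It gives the time, the measured TCP pose, the force and the opening at its end, in the units of the state.
- ctrl.sense(): the state, without advancing time (a new reading comes with each control period).
- snapshot(name): name is "scene" or "top"; returns the picture (400x640x3 uint8, red, green, blue); there is no depth.
- camera_info(name): a dict with "K" (3x3 intrinsics, pixels), "k1" (the pictures are not rectified: a ray, as slopes to the right and down, at radius r is drawn at 1 + k1 r^2 times it, then the intrinsics apply), "view" (4x4, takes a point from world to camera coordinates). Camera axes: x right, y down, z forward; pixel columns grow to the right and rows downward; lengths in m; the calibration is good to about 2 mm. A picture is of the moment at which its call begins. camera_info takes no time and is no camera call.
- job.hand_in(): hands the job in, once; it reports no verdict.
Trained networks look in the newest picture that a camera, given by its name, has taken for a name from the list of things; names that differ only in an ending like _2 or _b are one class to them, and where a whole thing is asked for, a point or a joint stands for the part that bears it (a point fixed in the world has none). Each returns a list of dicts, best first, with "score" (0 to 1); they miss things now and then, are a little off and sometimes report something else, mostly with a low value. They report only what shows in the picture. A call takes as long as a camera call. They do not tell look-alikes from the thing itself.
- finder.boxes_of(camera, label): "bbox" ([left, top, right, bottom] in pixels, round what is visible of it).
- finder.outline_of(camera, label): "mask" (400x640 bool, what is visible of it) and "bbox" ([left, top, right, bottom] in pixels, round what is visible of it).
- finder.mark_of(camera, label): "at" ([column, row] in pixels: a listed point, or the origin of a listed thing).
The state is a dict: "clock": time; "joints": joint angles; "qd": joint speeds; "tau": joint torques, N m; "position": TCP position; "orientation": TCP orientation; "force": force on the tool from outside, world axes, zero at the start; "torque": the same for the moment, N m; "gripper_width": finger opening in m.
Only numpy, scipy, OpenCV 4.12 (cv2) and the standard library are available. Lean on these libraries where they do the work, as an engineer would, in place of code of your own. Each camera call takes 0.05 s, during which the arm holds its last target. There are 200 camera calls.

## Working session

There is one attempt and no reset: what is moved stays moved. The work goes in short steps, Python scripts to look and compute and a tool call to move; the robot and the scene stay as the last step left them, time stands still between calls to the robot, and variables do not carry over. Pictures are saved under pics/ and viewed, about 8 in all and at most 12, crops included, and the job is handed in when it is done.

Besides the shell and the picture viewer there is one more tool, called after "Call:" as a command line: name --argument value ..., lists and objects as JSON in quotes. apply_moves: Moves the arm, as the interface text tells. Its arguments: {"type":"object","properties":{"increments":{"type":"string"},"squeeze":{"type":"number"}},"required":["increments"]}

```bash
mkdir -p pics; cat > h.py <<'E'
import numpy as np, cv2
from cell import ctrl, snapshot, camera_info, job, finder
from scipy.spatial.transform import Rotation as R
def save(cam,name,crop=None,scale=1):
    im=snapshot(cam)
    if crop: l,t,r,b=crop; im=im[t:b,l:r]
    im=cv2.resize(im,None,fx=scale,fy=scale,interpolation=cv2.INTER_CUBIC)
    cv2.imwrite('pics/'+name+'.png',im[...,::-1])
def ray(cam,px):
    c=camera_info(cam);K=np.array(c['K']);k=c['k1'];V=np.array(c['view'])
    d=np.linalg.inv(K)@[px[0],px[1],1];d=d[:2]/d[2]
    u=d.copy()
    for _ in range(30): u=d/(1+k*(u@u))
    Rm=V[:3,:3];return -Rm.T@V[:3,3], Rm.T@np.array([u[0],u[1],1])
def at_z(cam,px,z=0):
    o,d=ray(cam,px);return o+d*(z-o[2])/d[2]
def proj(cam,p):
    c=camera_info(cam);K=np.array(c['K']);k=c['k1'];V=np.array(c['view'])
    q=V[:3,:3]@np.asarray(p)+V[:3,3];u=q[:2]/q[2];u=u*(1+k*(u@u))
    return (K@[u[0],u[1],1])[:2]
E
python3 - <<'E'
from h import *
np.set_printoptions(precision=4,suppress=True)
save('top','top0');save('scene','scene0')
s=ctrl.sense();print(s);print(R.from_rotvec(s['orientation']).as_matrix())
for c in('top','scene'):
    o,d=ray(c,(320,200));print(c,o,d)
    for l in('short_foot','press_spot','base_middle','wedge','sander'):
        print(c,l,[(np.round(m['at'],1),round(m['score'],2)) for m in finder.mark_of(c,l)][:5])
E
```

```text
{'clock': 0.1, 'joints': array([ 1.0922,  0.6292,  0.0385,  1.5182, -0.027 ,  0.9963, -0.02  ]), 'qd': array([-0.0003, -0.0022, -0.0012, -0.0028,  0.0014,  0.0013, -0.0009]), 'tau': array([  0.0038, -55.0778,   1.1478, -18.7115,  -0.0521,   0.0192,
         0.0001]), 'position': array([ 0.2605, -0.5949,  0.2047]), 'orientation': array([-0.4179,  1.9959, -1.9925]), 'force': array([-0.0446,  0.5701, -0.0617]), 'torque': array([-0.0135, -0.0541,  0.0444]), 'gripper_width': 0.09382610147756631}
[[-0.916  -0.0007  0.4012]
 [-0.4012  0.0015 -0.916 ]
 [ 0.     -1.     -0.0017]]
top [ 0.3981 -0.0208  1.3489] [ 0.0644  0.0086 -0.998 ]
top short_foot []
top press_spot [(array([252.7, 210.4]), 0.94)]
top base_middle [(array([281.6, 193.4]), 0.85)]
top wedge [(array([214.7, 241.9]), 0.85), (array([437.4, 274.3]), 0.81), (array([295.1, 112.4]), 0.73), (array([350.9, 170.9]), 0.63), (array([358.3, 116.3]), 0.22)]
top sander [(array([281.7, 192.2]), 0.91)]
scene [ 1.2152 -0.2602  1.0163] [-0.5974  0.1851 -0.7805]
scene short_foot [(array([305.4, 294.7]), 0.72), (array([348.3, 230.2]), 0.67)]
scene press_spot [(array([382.9, 161.9]), 0.67)]
scene base_middle [(array([363.7, 203.2]), 0.88), (array([349.2, 230.7]), 0.55), (array([302.8, 246.3]), 0.52)]
scene wedge [(array([200. , 181.3]), 0.66)]
scene sander [(array([364.5, 204.5]), 0.68)]
```

View pics/top0.png

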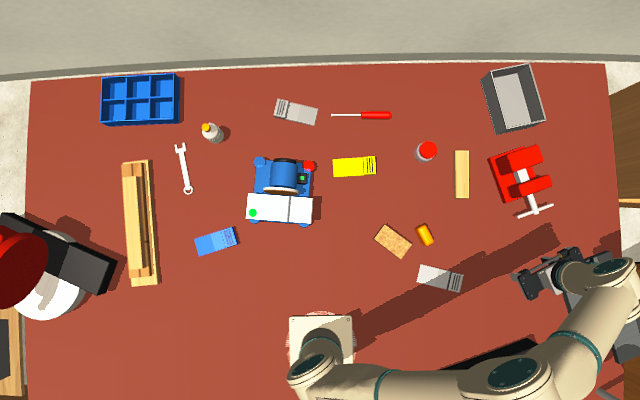

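View pics/scene0.png

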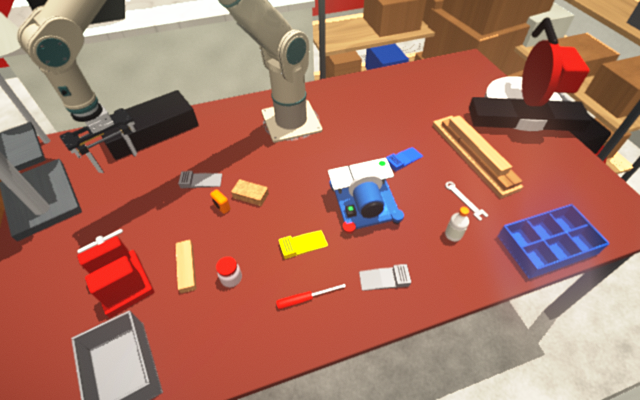

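Wedge candidates in top view: yellow (354,166), blue (215,241), grey (296,111), grey (440,277). The yellow one fits, since it has the yellow colour and its nose points left to the red lug at (309,165). Next I'll confirm it in a crop and measure.

```bash
cat > fit.py <<'E'
from h import *
from scipy.optimize import minimize
def masks(cam):
    h=cv2.cvtColor(snapshot(cam),cv2.COLOR_RGB2HSV)
    y=cv2.inRange(h,(25,150,90),(34,255,255))
    r=cv2.inRange(h,(0,190,90),(6,255,255))|cv2.inRange(h,(174,190,90),(180,255,255))
    return y,r
def biggest(m,near,rad):
    n,l,st,c=cv2.connectedComponentsWithStats(m)
    ok=[i for i in range(1,n) if np.hypot(*(c[i]-near))<rad]
    if not ok: return None,None,0
    i=max(ok,key=lambda i:st[i,4]);return (l==i),c[i],st[i,4]
def sil(cam,p,S=8):
    x,y,t=p;W=.03
    out=np.zeros((400*4,640*4),np.uint8)
    for X in ([(.07,0),(.07,.002),(.01,.01),(-.07,.01),(-.07,0)],[(-.03,0),(-.03,.026),(-.07,.026),(-.07,0)]):
        P=[proj(cam,[x+a*np.cos(t)-b*np.sin(t),y+a*np.sin(t)+b*np.cos(t),z]) for a,z in X for b in(-W,W)]
        cv2.fillConvexPoly(out,cv2.convexHull(((np.array(P)+.5)*4-.5).astype(np.float32)).round().astype(int),1)
    return cv2.resize(out.astype(np.float32),(640,400),interpolation=cv2.INTER_AREA)
def fitwedge(p0,M):
    f=lambda q:sum(np.abs(sil(c,np.array(q)*[.01,.01,.1])-m).sum() for c,m in M.items())
    q0=np.array(p0)/[.01,.01,.1]
    r=minimize(f,q0,method='Nelder-Mead',options=dict(initial_simplex=q0+np.vstack([np.zeros(3),np.eye(3)*[1,1,1]]),xatol=.005))
    return r.x*[.01,.01,.1],r.fun,sum(m.sum() for m in M.values())
def tri(a,b):
    (o1,d1),(o2,d2)=ray('top',a),ray('scene',b)
    A=np.stack([d1,-d2],1);s=np.linalg.lstsq(A,o2-o1,rcond=None)[0]
    p,q=o1+d1*s[0],o2+d2*s[1];return (p+q)/2,np.linalg.norm(p-q)
E
python3 - <<'E'
from fit import *
np.set_printoptions(precision=4,suppress=True)
yt,rt=masks('top');ys,rs=masks('scene')
M={};
M['top'],ct,a=biggest(yt,(354,166),15);M['scene'],cs,b=biggest(ys,(303,244),15);print('yellow',ct,cs,a,b)
p0=at_z('top',ct,.01)
for t in(1.4,1.6,1.8):
    print('wedge',fitwedge([p0[0],p0[1],t],M))
for c in('top','scene'):
    m={c:M[c]};print(c,fitwedge([p0[0],p0[1],1.6],m))
_,c1,a1=biggest(rt,(309,165),10);_,c2,a2=biggest(rs,(348,227),10)
print('red',c1,a1,c2,a2,tri(c1,c2))
for l,pt in(('press_spot',1),('base_middle',1)):
    a=finder.mark_of('top',l)[0]['at'];b=finder.mark_of('scene',l)[0]['at'];print(l,a,b,tri(a,b))
t=snapshot('top')[90:250,220:420];s=snapshot('scene')[130:290,260:460]
cv2.imwrite('pics/crop.png',cv2.resize(np.vstack([t,s]),None,fx=3,fy=3,interpolation=cv2.INTER_CUBIC)[:, :,::-1][:960]) 
a=cv2.resize(t[30:150],None,fx=2.4,fy=2.4,interpolation=2);b=cv2.resize(s,None,fx=1.9,fy=1.9,interpolation=2)[:288]
cv2.imwrite('pics/crop.png',np.hstack([a,b])[:,:800][...,::-1]);
E
```

```text
yellow [353.3457 166.3351] [302.4869 242.7846] 755 803
wedge (array([ 0.5915, -0.1241,  1.5866]), np.float64(235.125), np.int64(1558))Traceback (most recent call last):
  File "<stdin>", line 8, in <module>
  File "fit.py", line 23, in fitwedge
    r=minimize(f,q0,method='Nelder-Mead',options=dict(initial_simplex=q0+np.vstack([np.zeros(3),np.eye(3)*[1,1,1]]),xatol=.005))
    res = _minimize_neldermead(fun, x0, args, callback, bounds=bounds,
                               **options)
    fxr = func(xr)
    fx = function(np.copy(x), *(wrapper_args + args))
  File "fit.py", line 21, in <lambda>
    f=lambda q:sum(np.abs(sil(c,np.array(q)*[.01,.01,.1])-m).sum() for c,m in M.items())
               ~~~^^^^^^^^^^^^^^^^^^^^^^^^^^^^^^^^^^^^^^^^^^^^^^^^^^^^^^^^^^^^^^^^^^^^^^
  File "fit.py", line 21, in <genexpr>
    f=lambda q:sum(np.abs(sil(c,np.array(q)*[.01,.01,.1])-m).sum() for c,m in M.items())
                          ~~~^^^^^^^^^^^^^^^^^^^^^^^^^^^^
  File "fit.py", line 17, in sil
    P=[proj(cam,[x+a*np.cos(t)-b*np.sin(t),y+a*np.sin(t)+b*np.cos(t),z]) for a,z in X for b in(-W,W)]
       ~~~~^^^^^^^^^^^^^^^^^^^^^^^^^^^^^^^^^^^^^^^^^^^^^^^^^^^^^^^^^^^^^
  File "h.py", line 18, in proj
    c=camera_info(cam);K=np.array(c['K']);k=c['k1'];V=np.array(c['view'])
ValueError: time passes only in moves, steps and waits
```

```bash
sed -i 's/^def save/from functools import lru_cache\ncamera_info=lru_cache(None)(camera_info)\ndef save/' h.py
sed -i 's/^    n,l,st,c=cv2/    m=cv2.morphologyEx(m,cv2.MORPH_CLOSE,np.ones((5,5)))\n&/' fit.py
python3 - <<'E'
from fit import *
np.set_printoptions(precision=4,suppress=True)
yt,rt=masks('top');ys,rs=masks('scene')
M={};
M['top'],ct,a=biggest(yt,(354,166),15);M['scene'],cs,b=biggest(ys,(303,244),15);print('yellow',ct,cs,a,b)
p0=at_z('top',ct,.01)
for t in(1.4,1.7):
    print('wedge',fitwedge([p0[0],p0[1],t],M))
for c in('top','scene'):
    m={c:M[c]};print(c,fitwedge([p0[0],p0[1],1.6],m))
_,c1,a1=biggest(rt,(309,165),10);_,c2,a2=biggest(rs,(348,227),10)
print('red',c1,a1,c2,a2,tri(c1,c2))
for l in('press_spot','base_middle'):
  try:
    snapshot('top');a=finder.mark_of('top',l)[0]['at'];snapshot('scene');b=finder.mark_of('scene',l)[0]['at'];print(l,a,b,tri(a,b))
  except IndexError: print(l,'missed')
t=snapshot('top')[120:240,220:400];s=snapshot('scene')[140:270,260:440]
f=lambda im:cv2.resize(im,None,fx=4,fy=4,interpolation=2)
M={k:v for k,v in M.items()}
cv2.imwrite('pics/crop.png',np.vstack([f(t)[:300],f(s)[:300]]) [...,::-1] if 0 else cv2.resize(np.hstack([t,s[:120]]),(800,266),interpolation=2)[...,::-1])
E
```

```text
yellow [353.9796 166.3287] [302.4233 242.8069] 785 808
wedge (array([ 0.5916, -0.124 ,  1.5893]), np.float64(200.25), np.int64(1593))
wedge (array([ 0.592 , -0.1236,  1.6052]), np.float64(200.125), np.int64(1593))
top (array([ 0.5944, -0.1241,  1.5984]), np.float64(33.75), np.int64(785))
scene (array([ 0.5875, -0.1248,  1.5815]), np.float64(63.3125), np.int64(808))
red [308.6531 164.8571] 98 [348.4167 227.2188] 96 (array([0.5983, 0.0233, 0.0365]), np.float64(0.0028058051456112385))
press_spot [254.0, 210.6] [382.4, 162.6] (array([0.4505, 0.1922, 0.1251]), np.float64(0.0030267918637193907))
base_middle [282.7, 191.0] [363.8, 204.8] (array([0.5166, 0.1115, 0.0148]), np.float64(0.0038284818043888965))
```

View pics/crop.png

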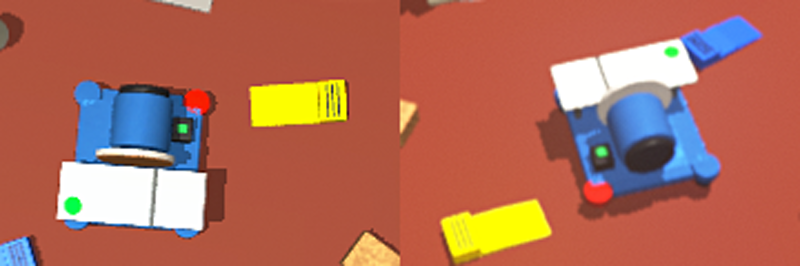

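Top view crop: yellow wedge (heel stripes on the right, smooth nose on the left) faces the red lug. This is the one to use. I'll start the approach behind its heel.

Call:
apply_moves --increments "-0.0375 0 -0.0168 0 0 0 0.03;-0.0375 0 -0.0168 0 0 0 0.03;-0.0375 0 -0.0168 0 0 0 0.03;-0.0375 0 -0.0168 0 0 0 0.03;-0.0375 0 -0.0168 0 0 0 0.03;-0.0375 0 -0.0168 0 0 0 0.03;-0.0375 0 -0.0168 0 0 0 0.03;-0.0375 0 -0.0168 0 0 0 0.03;-0.0375 0 -0.0168 0 0 0 0.03;-0.0375 0 -0.0168 0 0 0 0.03;-0.0375 0 -0.0168 0 0 0 0.03;-0.0375 0 -0.0168 0 0 0 0.03" --squeeze 10

```text
clock: 2.3
position: [0.5933, -0.2285, 0.2057]
orientation: [-0.417, 1.994, -1.994]
force: [-0.4, -1.3, -0.7]
gripper_width: 0.0303
```

Call:
apply_moves --increments "0 0 0 0 -6.64 0 0.03;0 0 0 0 -6.64 0 0.03;0 0 0 0 -6.64 0 0.03;0 0 0 0 -6.64 0 0.03;0 0 0 0 -6.64 0 0.03;0 0 0 0 -6.64 0 0.03;0 0 0 0 -6.64 0 0.03;0 0 0 0 -6.64 0 0.03;0 0 0 0 -6.64 0 0.03;0 0 0 0 -6.64 0 0.03;0 0 0 0 0 0 0.03"

```text
clock: 3.22
position: [0.592, -0.2304, 0.2054]
orientation: [-1.211, 1.207, -1.206]
force: [-0.8, 0.4, -0.6]
gripper_width: 0.03
```

```bash
cat > st.py <<'E'
from h import *
np.set_printoptions(precision=4,suppress=True)
s=ctrl.sense();print(s['clock'],s['position'],s['force'],s['gripper_width'],s['joints']);print(R.from_rotvec(s['orientation']).as_matrix())
E
python3 st.py; python3 - <<'E'
from h import *
np.set_printoptions(precision=4,suppress=True)
for p,z in(((308.65,164.86),.0365),((259.1,161.4),.045),((253.8,220),.05),((304,224.4),.045)):print(at_z('top',p,z))
print(at_z('scene',(348.4,227.2),.0365))
E
```

```text
3.2167 [ 0.592  -0.2304  0.2054] [-0.7673  0.4318 -0.6456] 0.03001727627766663 [ 0.4974  0.6187 -0.2845  1.5553  0.1949  0.9957  0.1601]
[[ 0.0034 -0.      1.    ]
 [-1.      0.0003  0.0034]
 [-0.0003 -1.     -0.    ]]
[0.5987 0.0246 0.0365]
[0.6135 0.1859 0.045 ]
[0.4229 0.2048 0.05  ]
[0.4051 0.0437 0.045 ]
[0.5979 0.0219 0.0365]
```

Call:
apply_moves --increments "0 0.035 0 0 0 0 0.03;0 0.035 0 0 0 0 0.03;0 0.035 0 0 0 0 0.03;0 0.035 0 0 0 0 0.03;0 0.03 0 0 0 0 0.03;0 0.015 0 0 0 0 0.03;0 0.007 0 0 0 0 0.03;0 0 0 0 0 0 0.03"

```text
clock: 3.88
position: [0.5911, -0.2299, 0.0118]
orientation: [-1.21, 1.212, -1.208]
force: [0.6, 0.2, 0.0]
gripper_width: 0.03
```

Call:
apply_moves --increments "-0.01 0 0 0 0 0 0.03;-0.01 0 0 0 0 0 0.03;-0.01 0 0 0 0 0 0.03;-0.01 0 0 0 0 0 0.03;-0.01 0 0 0 0 0 0.03;-0.01 0 0 0 0 0 0.03;-0.01 0 0 0 0 0 0.03;-0.005 0 0 0 0 0 0.03;0 0 0 0 0 0 0.03"

```text
clock: 4.63
position: [0.5922, -0.1526, 0.0136]
orientation: [-1.21, 1.207, -1.206]
force: [1.2, 0.2, -0.5]
gripper_width: 0.0302
```

```bash
cat > look.py <<'E'
from fit import *
import sys
np.set_printoptions(precision=4,suppress=True)
name=sys.argv[1];p=np.array([float(v) for v in sys.argv[2:5]])
yt,rt=masks('top');ys,rs=masks('scene')
for c,y in(('top',yt),('scene',ys)):
    m,ct,a=biggest(y,proj(c,[p[0],p[1],.01]),20)
    if m is not None: print(c,a,fitwedge(p,{c:m}))
_,c1,a1=biggest(rt,(309,165),12);_,c2,a2=biggest(rs,(348,227),12)
if c1 is not None and c2 is not None: print('red',c1,a1,c2,a2,tri(c1,c2))
t=snapshot('top')[120:240,220:400];s=snapshot('scene')[140:260,260:440]
cv2.imwrite(f'pics/{name}.png',cv2.resize(np.hstack([t,s]),(800,266),interpolation=2)[...,::-1])
E
python3 st.py; python3 look.py p1 0.591 -0.08 1.58
```

```text
4.6333 [ 0.5922 -0.1526  0.0136] [ 1.2     0.2145 -0.467 ] 0.0301626449688705 [ 0.3274  0.8325 -0.1964  1.761   0.2662  0.5742 -0.0274]
[[ 0.0034 -0.      1.    ]
 [-1.      0.0015  0.0034]
 [-0.0015 -1.     -0.    ]]
top 706 (array([ 0.5945, -0.0651,  1.5784]), np.float64(92.4375), np.int64(706))
scene 544 (array([ 0.5899, -0.0404,  1.5501]), np.float64(268.875), np.int64(544))
red [308.7172 164.798 ] 99 [348.4845 227.2165] 97 (array([0.5985, 0.0232, 0.0368]), np.float64(0.0024487986121887084))
```

View pics/p1.png

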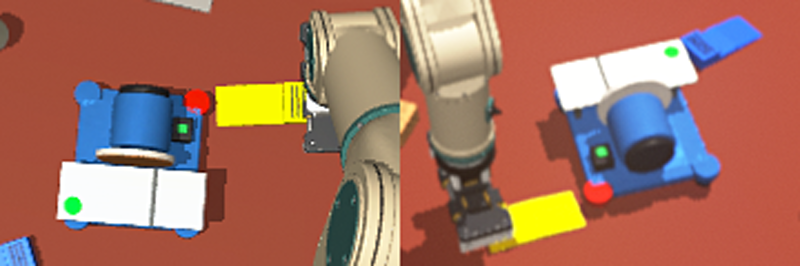

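Call:
apply_moves --increments "-0.007 0 0 0 0 0 0.03;-0.005 0 0 0 0 0 0.03;-0.005 0 0 0 0 0 0.03;-0.005 0 0 0 0 0 0.03;-0.005 0 0 0 0 0 0.03;-0.005 0 0 0 0 0 0.03;-0.005 0 0 0 0 0 0.03;-0.005 0 0 0 0 0 0.03;-0.005 0 0 0 0 0 0.03;-0.005 0 0 0 0 0 0.03;-0.005 0 0 0 0 0 0.03;-0.005 0 0 0 0 0 0.03"

```text
clock: 5.83
position: [0.5919, -0.0965, 0.0137]
orientation: [-1.212, 1.208, -1.213]
force: [-0.2, -7.0, -0.0]
gripper_width: 0.03
```

```bash
python3 st.py; python3 look.py p2 0.591 -0.015 1.58
```

```text
5.8333 [ 0.5919 -0.0965  0.0137] [-0.1637 -6.977  -0.0275] 0.029971363424450385 [ 0.2208  0.8193 -0.1748  1.797   0.255   0.547  -0.1194]
[[-0.0011  0.      1.    ]
 [-1.     -0.0042 -0.0011]
 [ 0.0042 -1.      0.    ]]
top 475 (array([ 0.5961, -0.0046,  1.5678]), np.float64(315.4375), np.int64(475))
scene 345 (array([0.5908, 0.0141, 1.5513]), np.float64(445.4375), np.int64(345))
red [307.7529 165.2353] 85 [349.     225.6923] 91 (array([0.5964, 0.0259, 0.041 ]), np.float64(0.0031261919928763176))
```

View pics/p2.png

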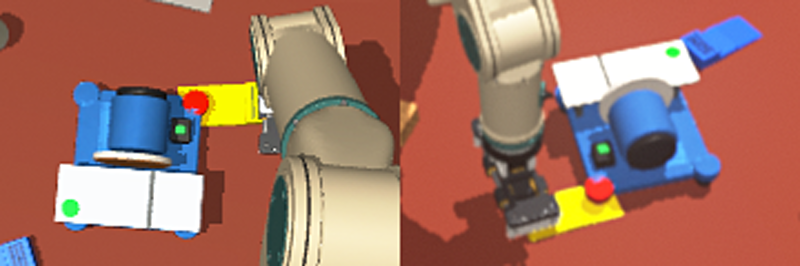

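Call:
apply_moves --increments "-0.0045 0 0 0 0 0 0.03;-0.0045 0 0 0 0 0 0.03;-0.0045 0 0 0 0 0 0.03;-0.0045 0 0 0 0 0 0.03;-0.0045 0 0 0 0 0 0.03;-0.0045 0 0 0 0 0 0.03;-0.0045 0 0 0 0 0 0.03;-0.0045 0 0 0 0 0 0.03;-0.0045 0 0 0 0 0 0.03;-0.004 0 0 0 0 0 0.03;0 0 0 0 0 0 0.03;0 0 0 0 0 0 0.03"

```text
clock: 7.03
position: [0.5914, -0.0539, 0.0135]
orientation: [-1.213, 1.209, -1.214]
force: [0.4, -10.8, -0.6]
gripper_width: 0.0297
```

```bash
python3 st.py; python3 look.py p3 0.591 0.03 1.58
```

```text
7.0333 [ 0.5914 -0.0539  0.0135] [  0.3508 -10.7909  -0.5834] 0.02965050638919931 [ 0.1415  0.8139 -0.1625  1.8128  0.2439  0.5355 -0.1837]
[[-0.0021 -0.001   1.    ]
 [-1.     -0.0056 -0.0021]
 [ 0.0056 -1.     -0.001 ]]
top 236 (array([0.5974, 0.0413, 1.4932]), np.float64(540.8125), np.int64(236))
scene 217 (array([0.5905, 0.0375, 1.5712]), np.float64(562.375), np.int64(217))
red [307.4286 165.7692] 91 [349.4    224.3789] 95 (array([0.5943, 0.0274, 0.0446]), np.float64(0.0021166975711898943))
```

View pics/p3.png

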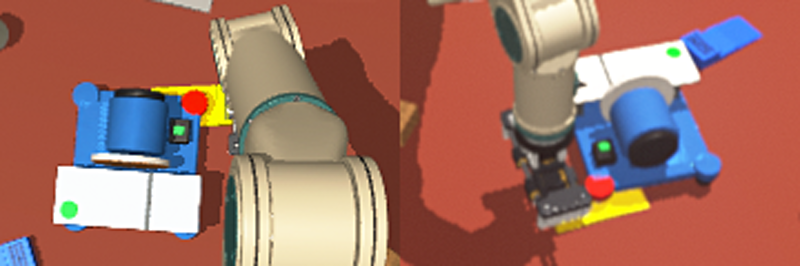

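Call:
apply_moves --increments "-0.002 0 0 0 0 0 0.03;-0.002 0 0 0 0 0 0.03;-0.002 0 0 0 0 0 0.03;-0.001 0 0 0 0 0 0.03;0 0 0 0 0 0 0.03"

```text
clock: 7.65
position: [0.5913, -0.0489, 0.0135]
orientation: [-1.214, 1.209, -1.217]
force: [1.2, -14.4, -0.3]
gripper_width: 0.0302
```

```bash
python3 st.py; python3 look.py p3b 0.591 0.03 1.58|grep red
```

```text
7.65 [ 0.5913 -0.0489  0.0135] [  1.2474 -14.4001  -0.2596] 0.03020015433436696 [ 0.1294  0.8132 -0.1588  1.8142  0.2431  0.5346 -0.1939]
[[-0.0033 -0.0013  1.    ]
 [-1.     -0.0078 -0.0033]
 [ 0.0078 -1.     -0.0013]]
red [307.4667 165.7444] 90 [350.0617 224.1728] 81 (array([0.5946, 0.0283, 0.0456]), np.float64(7.846094239724389e-05))
```

Call:
apply_moves --increments "0.01 0 0 0 0 0 0.03;0.02 0 0 0 0 0 0.03;0.03 -0.01 0 0 0 0 0.03;0.02 -0.04 0 0 0 0 0.03;0.02 -0.04 0 0 0 0 0.03;0.02 -0.04 0 0 0 0 0.03;0.03 -0.02 0 0 0 0 0.03;0.04 0 0 0 0 0 0.03;0.04 0 0 0 0 0 0.03;0 0 0 0 0 0 0.03"

```text
clock: 8.68
position: [0.5906, -0.2781, 0.1557]
orientation: [-1.209, 1.212, -1.221]
force: [-0.7, -0.8, 0.4]
gripper_width: 0.0302
```

```bash
python3 st.py; python3 look.py p4 0.591 0.029 1.571; python3 - <<'E'
from h import *
np.set_printoptions(precision=4,suppress=True)
for l in('press_spot','base_middle','sander','short_foot'):
    snapshot('top');snapshot('scene')
    for c in('top','scene'): print(c,l,[(np.round(m['at'],1),round(m['score'],2)) for m in finder.mark_of(c,l)][:3])
E
```

```text
8.6833 [ 0.5906 -0.2781  0.1557] [-0.6862 -0.7694  0.3912] 0.03024054786349783 [ 0.5413  0.6922 -0.2521  1.5585  0.2096  0.9141  0.2073]
[[-0.0096  0.0011  1.    ]
 [-0.9999 -0.0064 -0.0096]
 [ 0.0063 -1.      0.0011]]
top 367 (array([0.5958, 0.0283, 1.5387]), np.float64(414.125), np.int64(367))
scene 494 (array([0.5894, 0.0306, 1.5393]), np.float64(288.25), np.int64(494))
red [307.4643 165.4405] 84 [349.0928 224.4742] 97 (array([0.595 , 0.0267, 0.0455]), np.float64(0.0032895427823277767))
top press_spot [(array([252.6, 211. ]), 0.92)]
scene press_spot [(array([384.4, 162. ]), 0.62)]
top base_middle [(array([185.4, 170.1]), 0.49), (array([280.8, 192.8]), 0.25)]
scene base_middle [(array([364. , 203.3]), 0.64)]
top sander [(array([279.6, 191.5]), 0.61)]
scene sander [(array([361.5, 205.5]), 0.75)]
top short_foot [(array([309.2, 166.7]), 0.88), (array([281.4, 191.7]), 0.68)]
scene short_foot [(array([348.9, 229.3]), 0.7)]
```

View pics/p4.png

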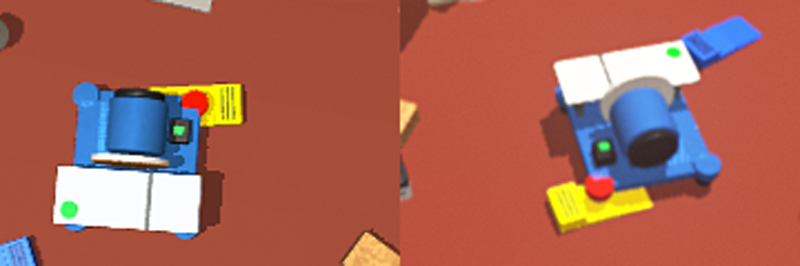

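```bash
cat > lvl.py <<'E'
from fit import *
np.set_printoptions(precision=4,suppress=True)
p=np.array([.5915,.029,1.56]);M={};Wt={};g={}
for c,gp in(('top',(252,211)),('scene',(384,162))):
    im=snapshot(c);h=cv2.cvtColor(im,cv2.COLOR_RGB2HSV)
    m,_,_=biggest(cv2.inRange(h,(25,150,60),(34,255,255)),proj(c,[p[0],p[1],.01]),20)
    bench=cv2.inRange(h,(3,80,60),(12,189,230))>0
    M[c]=m;Wt[c]=(m|bench)
    cc=biggest(cv2.inRange(h,(45,150,80),(75,255,255)),gp,8);g[c]=cc[1];print(c,'green',cc[1:],'y',m.sum())
print('spot',tri(g['top'],g['scene']))
for cs in(['top'],['scene'],['top','scene']):
    f=lambda q:sum((np.abs(sil(c,np.array(q)*[.01,.01,.1])-M[c])*Wt[c]).sum() for c in cs)
    q0=p/[.01,.01,.1]
    r=minimize(f,q0,method='Nelder-Mead',options=dict(initial_simplex=q0+np.vstack([np.zeros(3),np.eye(3)]),xatol=.005))
    print(cs,r.x*[.01,.01,.1],r.fun)
E
python3 lvl.py; python3 - <<'E'
from h import *
print('heel back',at_z('top',(329.4,166.8),.026))
im=cv2.imread('pics/top0.png')[...,::-1];im2=cv2.imread('pics/scene0.png')[...,::-1]
from fit import *
g=[biggest(cv2.inRange(cv2.cvtColor(np.ascontiguousarray(i),cv2.COLOR_RGB2HSV),(45,150,80),(75,255,255)),p,8)[1] for i,p in((im,(253,211)),(im2,(383,162)))]
print('initial spot',g,tri(*g))
E
```

```text
top green (array([250.7561, 214.    ]), np.int32(41)) y 368
scene green (array([382.6667, 163.0667]), np.int32(15)) y 498
spot (array([0.44  , 0.2026, 0.1097]), np.float64(0.002122837873315097))
['top'] [0.5955 0.0304 1.541 ] 3.375
['scene'] [0.59   0.0304 1.5469] 5.25
['top', 'scene'] [0.5936 0.0302 1.5418] 59.5
heel back [ 0.59202726 -0.04309935  0.026     ]
initial spot [array([252.42553191, 212.31914894]), array([381.8125, 163.    ])] (array([0.44485277, 0.19627134, 0.11678091]), np.float64(0.0017730626841186438))
```

Fits from both cameras put the wedge centre at y≈0.030, with the foot about 2–4 mm behind it, so the foot is on the flat. The red lug rose 8–9 mm and the spot dropped 7 mm. I'll go to the press spot next. The contact height will confirm whether the sander is level.

Call:
apply_moves --increments "0 -0.035 0 0 0 0 0;0 -0.035 0 0 0 0 0;0 -0.025 0 0 0 0 0;-0.037 0 -0.0115 0 0 0 0;-0.037 0 -0.0115 0 0 0 0;-0.037 0 -0.0115 0 0 0 0;-0.037 0 -0.0115 0 0 0 0;-0.037 0 -0.0115 0 0 0 0;-0.037 0 -0.0115 0 0 0 0;-0.037 0 -0.0115 0 0 0 0;-0.037 0 -0.0115 0 0 0 0;-0.037 0 -0.0115 0 0 0 0"

```text
clock: 10.78
position: [0.4876, 0.0669, 0.2506]
orientation: [-1.209, 1.208, -1.209]
force: [0.3, 0.4, -0.2]
gripper_width: 0.0003
```

Call:
apply_moves --increments "-0.037 0 -0.0115 0 0 0 0;-0.037 0 -0.0115 0 0 0 0;-0.037 0 -0.0115 0 0 0 0;-0.037 0 -0.0115 0 0 0 0;0 0 0 0 0 0 0;0 0 0 0 0 0 0"

```text
clock: 11.28
position: [0.4413, 0.2157, 0.2505]
orientation: [-1.211, 1.205, -1.204]
force: [0.6, -0.3, -0.4]
gripper_width: 0.0008
```

```bash
python3 st.py; python3 -c "
from h import *
print(at_z('top',(250.76,214),.105),at_z('scene',(382.67,163.07),.105))"
```

```text
11.2833 [0.4413 0.2157 0.2505] [ 0.6164 -0.3437 -0.4116] 0.0007985381242954482 [-0.2246  0.3659 -0.3907  1.8827  0.1708  0.9248 -0.6886]
[[ 0.0065  0.0003  1.    ]
 [-1.      0.0008  0.0065]
 [-0.0008 -1.      0.0003]]
[0.44054736 0.20445371 0.105     ] [0.43582831 0.20391821 0.105     ]
```

Call:
apply_moves --increments "0.0117 0 -0.0025 0 0 0 0;0 0.035 0 0 0 0 0;0 0.035 0 0 0 0 0;0 0.035 0 0 0 0 0;0 0.02 0 0 0 0 0;0 0.008 0 0 0 0 0;0 0 0 0 0 0 0;0 0 0 0 0 0 0"

```text
clock: 11.95
position: [0.4406, 0.2003, 0.1178]
orientation: [-1.208, 1.21, -1.211]
force: [-0.3, -0.5, 0.3]
gripper_width: 0.0004
```

```bash
python3 st.py; python3 - <<'E'
from h import *
t=snapshot('top')[160:260,200:350];s=snapshot('scene')[110:210,310:460]
cv2.imwrite('pics/p5.png',cv2.resize(np.hstack([t,s]),(800,266),interpolation=2)[...,::-1])
E
```

```text
11.95 [0.4406 0.2003 0.1178] [-0.2933 -0.4993  0.347 ] 0.00042015576905655473 [-0.2691  0.5438 -0.3103  2.0534  0.2911  0.5852 -0.783 ]
[[-0.0013  0.0006  1.    ]
 [-1.     -0.0003 -0.0013]
 [ 0.0003 -1.      0.0006]]
```

View pics/p5.png

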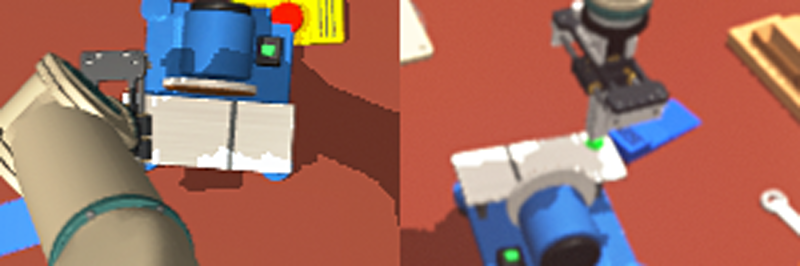

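The crop shows the closed fingertips directly above the green spot, right-hand view near (595,140). Next: a gentle press.

Call:
apply_moves --increments "-0.003 0.005 0 0 0 0 0;0 0.003 0 0 0 0 0;0 0.002 0 0 0 0 0;0 0.002 0 0 0 0 0;0 0 0 0 0 0 0"

```text
clock: 12.47
position: [0.4396, 0.2046, 0.1051]
orientation: [-1.21, 1.208, -1.208]
force: [-0.1, 0.9, 0.9]
gripper_width: 0.0009
```

Call:
apply_moves --increments "0 0.001 0 0 0 0 0;0 0.001 0 0 0 0 0;0 0 0 0 0 0 0"

```text
clock: 12.72
position: [0.4397, 0.2048, 0.1047]
orientation: [-1.209, 1.208, -1.209]
force: [-3.0, -1.0, 15.2]
gripper_width: 0.0004
```

Contact came at z≈0.105, so the work table is level. Now the firm press.

Call:
apply_moves --increments "0 0.001 0 0 0 0 0;0 0.001 0 0 0 0 0;0 0 0 0 0 0 0;0 0 0 0 0 0 0;0 0 0 0 0 0 0;0 0 0 0 0 0 0;0 0 0 0 0 0 0;0 0 0 0 0 0 0"

```text
clock: 13.38
position: [0.4397, 0.2049, 0.1044]
orientation: [-1.209, 1.207, -1.21]
force: [-7.5, -3.8, 33.5]
gripper_width: 0.0007
```

Call:
apply_moves --increments "0 -0.004 0 0 0 0 0;0 -0.01 0 0 0 0 0;0 -0.03 0 0 0 0 0;0 -0.04 0 0 0 0 0;0 -0.04 0 0 0 0 0;0 -0.02 0 0 0 0 0;0.035 0 0 0 0 0 0;0.035 0 0 0 0 0 0;0.035 0 0 0 0 0 0;0.035 0 0 0 0 0 0;0.035 0 0 0 0 0 0;0.035 0 0 0 0 0 0"

```text
clock: 14.38
position: [0.4395, -0.007, 0.2457]
orientation: [-1.21, 1.208, -1.208]
force: [0.8, 0.0, 0.3]
gripper_width: 0.0004
```

Call:
apply_moves --increments "0.037 0 0 0 0 0 0;0.037 0 0 0 0 0 0;0.037 0 0 0 0 0 0;0.037 0 0 0 0 0 0;0.037 0 0 0 0 0 0;0.037 0 0 0 0 0 0;0.037 0 0 0 0 0 0;0 0 0 0 0 0 0;0 0 0 0 0 0 0"

```text
clock: 15.13
position: [0.4394, -0.2665, 0.2451]
orientation: [-1.208, 1.212, -1.212]
force: [-0.5, 1.3, 0.5]
gripper_width: 0.0003
```

```bash
python3 st.py; python3 lvl.py; python3 look.py p6 0.591 0.03 1.55|grep red; python3 -c "
from h import *
save('scene','s6')"
```

```text
15.1333 [ 0.4394 -0.2665  0.2451] [-0.4636  1.3409  0.5412] 0.0003440559839836829 [ 0.665   0.3944 -0.244   1.8362  0.1165  0.9253  0.365 ]
[[-0.0038 -0.0005  1.    ]
 [-1.      0.0002 -0.0038]
 [-0.0002 -1.     -0.0005]]
top green (array([250.7561, 214.    ]), np.int32(41)) y 370
scene green (array([382.6667, 163.0667]), np.int32(15)) y 503
spot (array([0.44  , 0.2026, 0.1097]), np.float64(0.002122837873315097))
['top'] [0.5955 0.0304 1.541 ] 3.625
['scene'] [0.5899 0.0308 1.5511] 5.5625
['top', 'scene'] [0.5931 0.0306 1.5609] 61.8125
red [307.3441 165.828 ] 93 [349.1562 224.5104] 96 (array([0.5941, 0.0272, 0.0437]), np.float64(0.0031100435667769048))
```

View pics/s6.png

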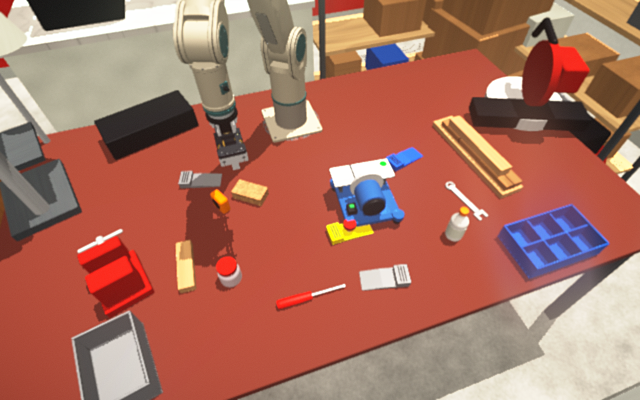

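The sander and the wedge under the red lug (350,230) stayed put through the press. The other things are untouched and the arm is clear, so I'm handing in.

```bash
python3 -c "
from cell import job
print(job.hand_in())"
```

```text
the job is handed in; nothing more can be done
None
```

I pushed the yellow wedge nose first under the short foot, pressed the green spot with about 33 N for roughly half a second, let go, moved the arm clear and handed in at about 15 s.

**Level and foot position:** The fingertips met the work table at z ≈ 0.105 m, which is the level height. The foot sits about 3 mm behind the wedge's middle, so it is on the flat part with more than 10 mm to each end.

**Rocking:** The spot gave only about 0.7 mm under the press. The wedge and sander looked the same in the pictures before and after it.

**Checks that disagreed:**
- The cameras showed only a 7–8 mm change where 10 mm was expected, and put the spot at 0.110 m. I trusted the contact height over this.
- The two cameras differ by about 6 mm on the wedge's x position, but agree on how far it went in.
- The pushing force reached about 14 N at the end, above the 2–8 N given for lifting. I did not find out why. The sander does not seem to have slid more than about 1–2 mm.

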